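# Close up the magnetic tool strip on the sloping rail

## Task

The middle length of the magnetic tool strip was taken out to be wiped and lies on the bench. Put it back, steel face up, on the sloping rail at the rear, between the screwed-down length that carries the tools and the short loose length, and slide the row together so that every length rests flat on the slope and against the front ledge and butts its neighbour with no gap; the short length may be slid along the rail to make room. Do not disturb the jar, wheel, dish, bottle, tub and brush.

Things in the scene. Friction and masses are not known exactly. Their poses are not given: they have to be found in the camera images.
- rail: Oiled beech tool rail, 660 mm long, fixed across the rear of the bench; place and yaw differ each time. Origin: on the bench top at mid-length, straight below the corner where sloping board and front ledge meet; z up, y along the rail to the robot's left, x level, away from the robot. Behind the board is a level shelf, 86 mm above the bench, from x = 78 to 146 mm, where oil and tub stand.
- rail_corner (a point): Mid-length point of the rail's corner line, 34 mm above the bench; axes as the rail's. From here the board rises towards +x at 30 degrees for 100 mm along the slope. The ledge in front of the corner runs the whole length, stands 6 mm above the board, square to it, and is 12 mm thick. A seated bar has its origin 19 mm up the slope from the corner line.
- fixed_bar: Screwed-down length, 160 mm long, 38 wide, 30 thick, seated on the left or right part of the rail; cannot move. Beech, square ends, two steel bands in its upper face, a brass screw at each end; chrome T tool and blue-handled hex key lie across it within 70 mm of its middle, up to 18 mm above its face. Origin: centre of its underside; y along it (as the rail's y), z out of the face, x up the slope.
- end_bar: Short loose length: beech bar 110 mm long, 38 wide, 30 thick, about 0.2 kg, square ends, steel bands in its upper face. It starts seated on the slope against the ledge, on the other side of the rail from fixed_bar, 65 to 265 mm clear of it, and slides along when pushed. Origin: centre of its underside; y along it, z out of the face, x up the slope.
- mid_bar: Middle length, to be put back: beech bar 150 mm long, 38 wide, 30 thick, about 0.3 kg, square ends, steel bands in its upper face, the same either way round. It starts flat on the bench, steel face up, pointing away from the robot within 35 degrees, in one row with jar, wheel and dish. Origin: centre of its underside; y along it, z out of the face.
- jar: Bystander: glass jar with an aluminium screw cap, 68 mm across, 83 mm tall, on the bench. Origin: centre of its underside.
- wheel: Bystander: pink skate wheel lying flat on the bench, 62 mm across, 38 mm tall. Origin: centre of its underside.
- dish: Bystander: round tin dish with steel bearings in it, on the bench, 84 mm across, 24 mm tall. Origin: centre of its underside.
- oil: Bystander: small clear oil bottle, 36 mm across, 85 mm tall, standing on the rail's rear shelf. Origin: centre of its underside.
- tub: Bystander: low grease tub, 53 mm across, 44 mm tall, standing on the rail's rear shelf. Origin: centre of its underside.
- brush: Bystander: cleaning brush 180 mm long lying on the bench to the robot's right. Origin: below its middle; x along it.

How it is judged:
By the outcome, as a careful person would: the job done as asked, in the order asked, and still so for the second after the job is handed in, with the robot touching nothing.
It also fails if it takes over 61 s, if anything falls off the work surface, if the arm or the gripper's body presses on something with over 40 N, if the wrist force passes 120 N, or if a joint passes its speed limit or range.

## Robot

A 6-joint arm with a two-finger parallel gripper is mounted at the origin on the work surface. World frame = base frame: x ahead of the robot, y to its left, z up, the work surface at z = 0. Lengths are in m, angles in rad, forces in N, time in s.
With the tool pointing down it reaches from about 0.275 to 0.75 m from the base axis. Payload 10.2 kg.
Tool frame: the origin (TCP) lies at the very end of the fingers, on their centre line; the grasp point (between the pads) lies bot.grip_point_offset behind it (bot.grip_point_offset is the distance from the TCP to the grasp point, in m); y points along the fingers, x is the direction in which the jaws open and shut, and the axes are right-handed (so a half turn about y gives the same grasp; the last joint's range is limited). The gripper opens to 88 mm and grips with 3 to 60 N. Pads are 18 mm wide; open, the fingers measure 123 mm over their backs; the gripper's body (75 mm by 187 mm) begins 45 mm behind the grasp point.
Start: joints at [-1.363, 0.313, 1.498, -0, 1.331, -0.223], TCP at [0.219, -0.477, 0.239] pointing down, gripper open.
Joint ranges: [-2.94, 2.94], [-0.97, 2.17], [0.19, 2.56], [-1.23, 4.37], [0.02, 3.11], [-2.88, 2.88]. Speed limits (rad/s): [2.39, 2.39, 3.01, 3.14, 3.14, 3.14].

## Interface

Orientations are given as a unit quaternion [w, x, y, z].
In Python, from station import read_state, cams, bot, boxes_of, pinpoint gives the robot as it stands.
- The arm moves only by the tool apply_moves, never from a script. Its argument "motion" is one flat list of numbers, 4 for each row, row after row: the shift along the tool's x, y, z in mm, then the turn about the tool's y in degrees. In form: [tx, ty, tz, spin, tx, ty, tz, spin, ...]. A call has 1 to 20 rows; each row is the pose to reach, as a shift and turn from the pose measured when the call began, along the tool's axes at that moment; what a row does not reach only later rows make up. A row lasts 1/10 s, in which the tool goes at most 50 mm and 8.59 degrees, less where a joint would pass 70% of its speed; a pose out of reach is approached as far as the arm can. A call with a gripper value outside its range is refused whole. "gripper" is the closure, from -1 (fully open) to 1 (shut), set as the call begins (left out, the last holds). The fingers move at their own pace and stop on an object; the grip force is fixed at half the most. Time passes only in rows, so rows that repeat a pose let the fingers close. It gives the time, the measured TCP pose, the force and the opening at its end, in the units of the state.
- read_state(): the state, without advancing time (a new reading comes with each control period).
- cams.capture(name): name is "scene" or "top" or "wrist"; returns a dict with "pixels" (400x640x3 uint8, blue, green, red), "K" (3x3 intrinsics, pixels), "position" and "orientation" of the camera in the world; the wrist camera has in their place "T_tool_cam" (4x4, takes a point from camera to tool coordinates, whose origin is the TCP and whose axes are the tool frame's). Camera axes: x right, y up, looking along -z (the intrinsics and any distortion apply to the point x, -y, -z); pixel columns grow to the right and rows downward; lengths in m; the calibration is good to about 2 mm. A picture is of the moment at which its call begins: read the wrist's pose just before it. There is no depth.
- bot.hand_in(): hands the job in, once; it reports no verdict.
Trained networks look in the newest picture that a camera, given by its name, has taken for a name from the list of things; names that differ only in an ending like _2 or _b are one class to them, and where a whole thing is asked for, a point or a joint stands for the part that bears it (a point fixed in the world has none). Each returns a list of dicts, best first, with "confidence" (0 to 1); they miss things now and then, are a little off and sometimes report something else, mostly with a low value. They report only what shows in the picture. A call takes as long as a camera call.
- boxes_of(camera, label): "point" ([x, y, z] in m, in world coordinates, good to about 4 mm: the middle of the surface that is visible of it).
- pinpoint(camera, label): "point" ([x, y, z] in m, in world coordinates, good to about 4 mm: a listed point, or the origin of a listed thing).
The state is a dict: "t": time; "joint_positions": joint angles; "joint_vel": joint speeds; "joint_efforts": joint torques, N m; "tcp_pos": TCP position; "tool_rot": TCP orientation; "force": force on the tool from outside, world axes, zero at the start; "moment": the same for the moment, N m; "finger_gap": opening from 0.0 (shut) to 1.0 (fully open).
Only numpy, scipy, OpenCV 4.12 (cv2) and the standard library are available. Lean on these libraries where they do the work, as an engineer would, in place of code of your own. Each camera call takes 0.05 s, during which the arm holds its last target. There are 200 camera calls.

## Working session

There is one attempt and no reset: what is moved stays moved. The work goes in short steps, Python scripts to look and compute and a tool call to move; the robot and the scene stay as the last step left them, time stands still between calls to the robot, and variables do not carry over. Pictures are saved under pics/ and viewed, about 8 in all and at most 12, crops included, and the job is handed in when it is done.

Besides the shell and the picture viewer there is one more tool, called after "Emit:" by a JSON object that holds its "api" and its "payload", one argument or row to a line. apply_moves: Moves the arm, as the interface text tells. Its arguments: {"type":"object","properties":{"motion":{"type":"array","items":{"type":"number"}},"gripper":{"type":"number"}},"required":["motion"]}

```bash
mkdir -p pics; ls; python3 - <<'E'
from station import *
import cv2, numpy as np
s=read_state();print(s['t'],s['tcp_pos'],s['tool_rot'],s['finger_gap'],bot.grip_point_offset,[a for a in dir(bot) if a[0]!='_'])
for c in('scene','top'):
    d=cams.capture(c);cv2.imwrite(f'pics/{c}0.png',d['pixels']);print(c,d['position'],d['orientation'],d['K'].tolist() if hasattr(d['K'],'tolist') else d['K'],[k for k in d])
    for l in 'rail rail_corner fixed_bar end_bar mid_bar jar wheel dish oil tub brush'.split():
        for f in(pinpoint,boxes_of):
            if f is boxes_of and l=='rail_corner':continue
            print(c,l,f.__name__,[(np.round(x['point'],4).tolist(),round(x['confidence'],2)) for x in f(c,l)[:2]])
E
```

```text
pics
0.0 [ 0.21917839 -0.47680249  0.23817023] [ 0.59562499 -0.59501138  0.38188495 -0.3812561 ] 1.0014941502997117 0.0187 ['Unreachable', 'grip_point_offset', 'hand_in']
scene [ 0.905969   -0.67568048  0.64245057] [0.87825467 0.40737656 0.11296119 0.22350133] [[375.1580005256407, 0.0, 319.23042408216895], [0.0, 375.1580005256407, 203.95177658287122], [0.0, 0.0, 1.0]] ['pixels', 'K', 'position', 'orientation']
scene rail call [([0.6123, 0.0133, -0.0028], 0.72)]
scene rail call [([0.7104, -0.1307, 0.0719], 0.62)]
scene rail_corner call [([0.6131, 0.0128, 0.0321], 0.91)]
scene fixed_bar call [([0.6352, 0.1839, 0.0413], 0.68)]
scene fixed_bar call [([0.6324, 0.1449, 0.0716], 0.93), ([0.5, -0.4322, 0.0177], 0.34)]
scene end_bar call [([0.629, -0.1493, 0.0399], 0.65)]
scene end_bar call [([0.6267, -0.1603, 0.0671], 0.55)]
scene mid_bar call [([0.4479, 0.2264, 0.0016], 0.82)]
scene mid_bar call [([0.4588, 0.2123, 0.0298], 0.69)]
scene jar call [([0.6129, 0.0178, -0.0068], 0.68), ([0.4737, -0.0654, -0.0026], 0.64)]
scene jar call [([0.4849, -0.0851, 0.0619], 0.87), ([0.4953, -0.4308, 0.0191
[... 1267 characters left out ...]
.1614, 0.0864], 0.38)]
top mid_bar call [([0.4526, 0.2223, 0.0343], 0.67)]
top jar call [([0.4772, -0.0682, 0.0017], 0.58)]
top jar call [([0.4759, -0.0687, 0.0867], 0.69)]
top wheel call [([0.4686, 0.0695, 0.0014], 0.75)]
top wheel call [([0.469, 0.065, 0.0409], 0.83)]
top dish call [([0.4435, -0.2258, 0.0037], 0.72)]
top dish call [([0.4408, -0.2281, 0.0069], 0.89), ([0.6816, 0.0008, 0.0759], 0.69)]
top oil call [([0.7272, -0.1884, 0.0834], 0.79)]
top oil call [([0.7147, -0.1877, 0.1384], 0.58)]
top tub call [([0.7279, 0.1605, 0.0861], 0.67)]
top tub call [([0.7214, 0.1569, 0.1318], 0.97)]
top brush call [([0.4669, -0.4287, -0.0023], 0.9)]
top brush call [([0.4871, -0.4311, 0.0179], 0.74)]
```

View pics/top0.png

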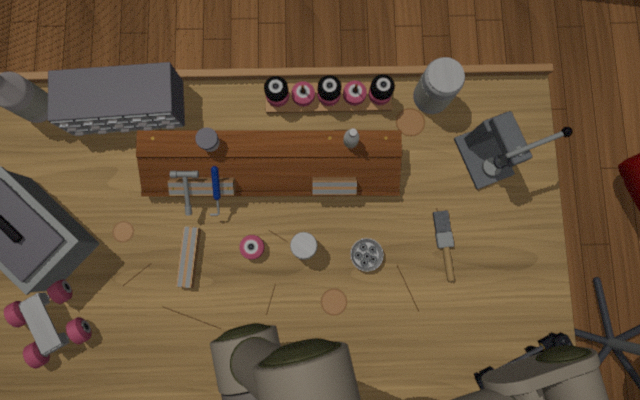

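View pics/scene0.png

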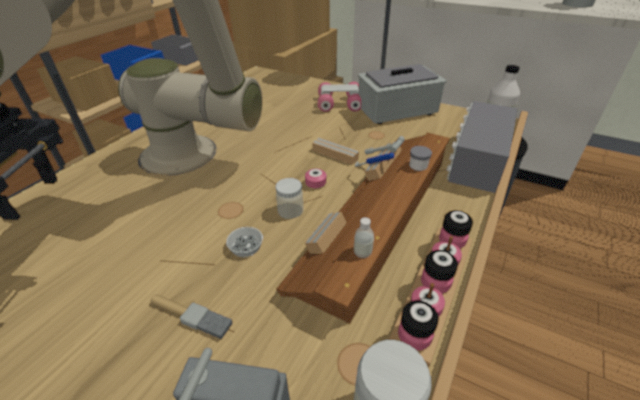

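The top view shows the fixed bar on the left of the rail (about 168–233, 186), the end bar at (334,186) and the mid bar from (190,228) to (186,288). Next come pixel-to-plane and move helpers.

```bash
cat > h.py <<'E'
from station import *
import cv2, numpy as np
from scipy.spatial.transform import Rotation as Ro
def q2R(q): return Ro.from_quat([q[1],q[2],q[3],q[0]]).as_matrix()
def campose(d,s=None):
    if 'T_tool_cam' in d:
        T=np.array(d['T_tool_cam']);R=q2R(s['tool_rot'])
        return R@T[:3,:3], R@T[:3,3]+s['tcp_pos']
    return q2R(d['orientation']),np.array(d['position'])
def ray(d,uv,s=None):
    K=np.array(d['K']);R,p=campose(d,s)
    v=np.array([(uv[0]-K[0,2])/K[0,0],-(uv[1]-K[1,2])/K[1,1],-1]);return p,R@v
def onplane(d,uv,n,c,s=None):   # plane n.x=c
    p,v=ray(d,uv,s);n=np.array(n);return p+v*(c-n@p)/(n@v)
def proj(d,P,s=None):
    K=np.array(d['K']);R,p=campose(d,s);q=R.T@(np.array(P)-p)
    return np.array([K[0,2]+K[0,0]*q[0]/-q[2],K[1,2]-K[1,1]*q[1]/-q[2]])
def move(target,yaw=None,s=None):
    """shift in tool mm and spin deg; yaw = world angle of jaw (tool x) axis mod 180, deg"""
    s=s or read_state();R=q2R(s['tool_rot'])
    d=R.T@(np.array(target)-s['tcp_pos'])*1000
    sp=0
    if yaw is not None:
        cur=np.degrees(np.arctan2(R[1,0],R[0,0])); dy=(yaw-cur+90)%180-90
        sp=-dy if R[2,1]<0 else dy
    return np.round(d,1).tolist(),round(float(sp),1)
E
python3 - <<'E'
from h import *
s=read_state();R=q2R(s['tool_rot']);print(np.round(R,3).tolist(),s['t'])
d=cams.capture('top')
g=[onplane(d,u,[0,0,1],.03) for u in((189.5,228),(186,288))];print(g,np.linalg.norm(g[0]-g[1]))
a=np.degrees(np.arctan2(*(g[0]-g[1])[[1,0]]));print('bar yaw',a)
# rail front edge / back edges of top image rough
print(move([.40,.22,.25],a+90))
big=cv2.resize(d['pixels'][120:300,130:410],None,fx=2.85,fy=2.85,interpolation=cv2.INTER_CUBIC);cv2.imwrite('pics/crop.png',big)
w=cams.capture('wrist');print(np.round(w['T_tool_cam'],3).tolist(),w['K'])
E
```

```text
[[0.418, -0.0, 0.909], [-0.909, 0.0, 0.418], [-0.0, -1.0, 0.0]] 2.2
[array([0.52169381, 0.22109658, 0.03      ]), array([0.37289764, 0.2264697 , 0.03      ])] 0.14889315364637698
bar yaw -2.068087493093116
([-557.9, -11.3, 455.3], 26.8)
[[1.0, 0.0, -0.001, -0.001], [-0.001, 0.295, -0.956, -0.147], [0.0, 0.956, 0.295, 0.077], [0.0, 0.0, 0.0, 1.0]] [[305.56542247   0.         317.38615593]
 [  0.         305.56542247 198.40503314]
 [  0.           0.           1.        ]]
```

View pics/crop.png

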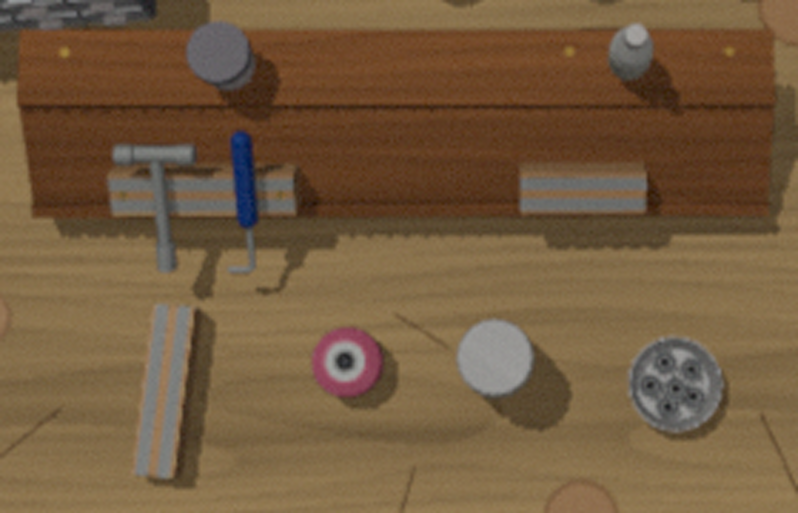

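```bash
python3 - <<'E'
from h import *
d=cams.capture('top')
f=lambda u,z:onplane(d,(u[0]/2.85+130-.3,u[1]/2.85+120-.3),[0,0,1],z)
g=f((174.5,305.5),.03),f((154.5,477),.03);print(g,np.linalg.norm(g[0]-g[1]))
a=np.degrees(np.arctan2(*(g[0]-g[1])[[1,0]]));c=(g[0]+g[1])/2;print('bar yaw',a,c)
l,r=f((33,217),.036),f((770,216),.036);print('rail front edge',l,r,np.degrees(np.arctan2(-(l-r)[0],(l-r)[1])))
print(move([c[0],c[1],.16],a+90))
E
```

```text
(array([0.52442582, 0.21755873, 0.03      ]), array([0.37527899, 0.23168443, 0.03      ])) 0.149814253456346
bar yaw -5.410348579691954 [0.4498524  0.22462158 0.03      ]
rail front edge [0.60541678 0.34332579 0.036     ] [ 0.59367088 -0.31502817  0.036     ] -1.0221238804579609
([-541.2, 78.7, 502.6], 30.1)
```

Emit:
{"api": "apply_moves", "payload": {
  "motion": [-541,60,503,30,-541,60,503,30,-541,60,503,30,-541,60,503,30,-541,60,503,30,-541,60,503,30,-541,60,503,30,-541,60,503,30,-541,60,503,30,-541,60,503,30,-541,60,503,30,-541,60,503,30,-541,60,503,30,-541,60,503,30,-541,60,503,30,-541,60,503,30,-541,60,503,30,-541,60,503,30],
  "gripper": -1
}}

```text
t: 4.15
tcp_pos: [0.4502, 0.2237, 0.1788]
tool_rot: [-0.476, 0.476, -0.523, 0.523]
force: [-0.4, 0.8, 0.1]
finger_gap: 1.004
```

```bash
python3 - <<'E'
from h import *
s=read_state();d=cams.capture('wrist');cv2.imwrite('pics/w1.png',d['pixels'])
print(s['t'],s['tcp_pos'],s['force'],move([.44985,.2246,.1],84.6),np.abs(s['joint_vel']).max())
R=q2R(s['tool_rot']);print(np.round(R,3).tolist())
for l in('mid_bar','fixed_bar','rail_corner'): print(l,[(np.round(x['point'],4).tolist(),round(x['confidence'],2)) for x in pinpoint('wrist',l)[:2]])
E
```

```text
4.15 [0.4502094  0.22373329 0.17883652] [-0.43303856  0.76269388  0.10534174] ([-1.0, 79.0, -0.6], 0.0) 0.011516298836546255
[[-0.094, -0.0, 0.996], [-0.996, -0.0, -0.094], [0.0, -1.0, -0.0]]
mid_bar [([0.4507, 0.2295, 0.0043], 0.56)]
fixed_bar []
rail_corner []
```

View pics/w1.png

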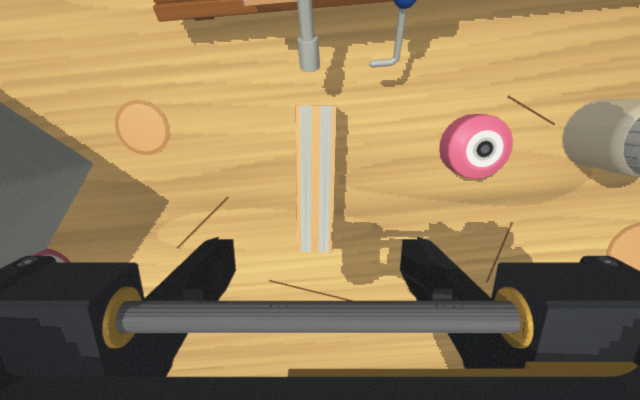

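The wrist view shows the bar's top face from (297–335,106) to (299–331,252), with the fingers either side. The body is wide along the jaws.

```bash
python3 - <<'E'
from h import *
s=read_state();d=cams.capture('wrist')
P=[onplane(d,u,[0,0,1],.03,s) for u in((297,106),(335,107),(331,252),(299,252))];print(np.round(P,4).tolist())
P=np.array(P);print(np.linalg.norm(P-np.roll(P,1,0),axis=1),P.mean(0))
for q in (P[0]-P[3],P[1]-P[2]):print(np.degrees(np.arctan2(q[1],q[0])))
E
```

```text
[[0.5268, 0.2367, 0.03], [0.5226, 0.2016, 0.03], [0.3744, 0.2174, 0.03], [0.3777, 0.2515, 0.03]]
[0.14983363 0.03529213 0.14896637 0.0343095 ] [0.45036856 0.22679625 0.03      ]
-5.697989357730313
-6.073401263691559
```

Emit:
{"api": "apply_moves", "payload": {
  "motion": [-2,165,0,0.5,-2,165,0,0.5,-2,165,0,0.5,-2,165,0,0.5,-2,165,0,0.5,-2,165,0,0.5],
  "gripper": -1
}}

```text
t: 5.0
tcp_pos: [0.4513, 0.2258, 0.0149]
tool_rot: [-0.474, 0.473, -0.525, 0.525]
force: [0.1, -0.5, 0.1]
finger_gap: 1.001
```

Emit:
{"api": "apply_moves", "payload": {
  "motion": [0,0,0,0,0,0,0,0,0,0,0,0,0,0,0,0,0,0,0,0,0,0,0,0,0,0,0,0,0,0,0,0,0,0,0,0,0,0,0,0],
  "gripper": 1
}}

```text
t: 6.0
tcp_pos: [0.4514, 0.2259, 0.0149]
tool_rot: [-0.474, 0.473, -0.525, 0.525]
force: [0.0, -0.2, 1.8]
finger_gap: 0.431
```

Emit:
{"api": "apply_moves", "payload": {
  "motion": [0,-40,0,0,0,-80,0,0,0,-120,0,0,0,-160,0,0,0,-160,0,0],
  "gripper": 1
}}

```text
t: 6.5
tcp_pos: [0.4529, 0.2263, 0.1795]
tool_rot: [-0.477, 0.47, -0.523, 0.527]
force: [-0.1, -0.6, -2.6]
finger_gap: 0.429
```

```bash
python3 - <<'E'
from h import *
s=read_state();d=cams.capture('top')
f=lambda u,z:onplane(d,(u[0]/2.85+130-.3,u[1]/2.85+120-.3),[0,0,1],z)
O=np.array([.6135,.0137,0]);yw=np.radians(-1.05);Rr=np.array([[np.cos(yw),-np.sin(yw),0],[np.sin(yw),np.cos(yw),0],[0,0,1]])
for u in((109,195),(296.5,195),(520.5,195),(646,195)):print(np.round(Rr.T@(f(u,.0695)-O),4))
for u in((300,178),(300,214)):pass
for u in((580,176),(580,213)):print('x',np.round(Rr.T@(f(u,.079 if u[1]<180 else .06)-O),4),'expected',(.038*.866-.015) if u[1]<180 else -.015)
print('joints',np.round(s['joint_positions'],3))
R=q2R(s['tool_rot']);print(np.degrees(np.arctan2(R[1,0],R[0,0])))
T=O+Rr@np.array([.0217,.003,.14]);print(T,move(T,-1.05))
E
```

```text
[1.000e-04 2.524e-01 6.950e-02]
[-0.      0.0899  0.0695]
[-0.0002 -0.1051  0.0695]
[-2.000e-04 -2.147e-01  6.950e-02]
x [ 0.0149 -0.1568  0.079 ] expected 0.017908
x [-0.0146 -0.1573  0.06  ] expected -0.015
joints [ 0.232  0.322  1.647 -0.     1.162  1.905]
-95.8929981304541
[0.63525133 0.01630185 0.14      ] ([189.7, 37.2, 203.9], 85.1)
```

Emit:
{"api": "apply_moves", "payload": {
  "motion": [190,5,204,-95,190,5,204,-95,190,5,204,-95,190,5,204,-95,190,5,204,-95,190,5,204,-95,190,5,204,-95,190,5,204,-95,190,5,204,-95,190,5,204,-95,190,5,204,-95,190,5,204,-95,190,5,204,-95,190,5,204,-95],
  "gripper": 1
}}

```text
t: 7.95
tcp_pos: [0.6349, 0.016, 0.1713]
tool_rot: [0.708, -0.707, 0.005, -0.008]
force: [0.1, 0.1, -3.3]
finger_gap: 0.43
```

```bash
cat >> h.py <<'E'
O=np.array([.6135,.0137,0]);yw=np.radians(-1.05);Rr=np.array([[np.cos(yw),-np.sin(yw),0],[np.sin(yw),np.cos(yw),0],[0,0,1]])
def to_rail(p): return Rr.T@(np.array(p)-O)
def to_world(p): return O+Rr@np.array(p)
E
python3 - <<'E'
from h import *
s=read_state();d=cams.capture('wrist');cv2.imwrite('pics/w2.png',d['pixels'])
R=q2R(s['tool_rot']);print(s['t'],s['tcp_pos'],to_rail(s['tcp_pos']),np.round(R,3).tolist(),s['joint_positions'],s['finger_gap'])
print(move(to_world([.0212,.003,.0765]),-1.05))
for l in('fixed_bar','rail_corner','end_bar'): print(l,[(np.round(x['point'],4).tolist(),round(x['confidence'],2)) for x in pinpoint('wrist',l)[:2]])
E
```

```text
7.95 [0.63488411 0.01604279 0.17134433] [0.02133759 0.00273426 0.17134433] [[1.0, 0.004, 0.019], [-0.019, 0.001, 1.0], [0.004, -1.0, 0.002]] [-0.15973727  0.60670495  1.23152013  0.0021878   1.29957393 -0.14166562] 0.4295907859907978
([-0.7, 95.1, 0.2], 0.0)
fixed_bar []
rail_corner []
end_bar []
```

View pics/w2.png

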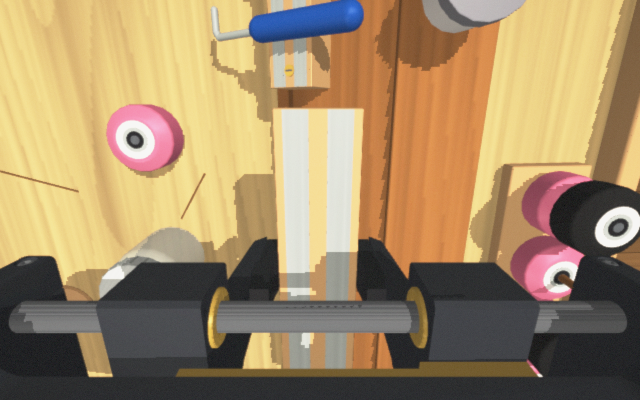

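The wrist view shows the held bar (275–363 from row 108) lined up with the fixed bar, whose near end is at about (300,88). There is a clear gap between them, so I'm lowering.

Emit:
{"api": "apply_moves", "payload": {
  "motion": [-1,45,0,0,-1,75,0,0,-1,94,0,0,-1,94,0,0,-1,94,0,0],
  "gripper": 1
}}

```text
t: 8.65
tcp_pos: [0.635, 0.0161, 0.0789]
tool_rot: [0.708, -0.707, 0.004, -0.008]
force: [-0.1, 0.1, -1.4]
finger_gap: 0.427
```

Emit:
{"api": "apply_moves", "payload": {
  "motion": [0,1.5,0,0,0,1.5,0,0,0,1.5,0,0],
  "gripper": 1
}}

```text
t: 8.95
tcp_pos: [0.6353, 0.0161, 0.0782]
tool_rot: [0.707, -0.707, 0.003, -0.009]
force: [0.2, -0.0, -2.6]
finger_gap: 0.426
```

Emit:
{"api": "apply_moves", "payload": {
  "motion": [0,4,0,0,0,4,0,0,0,4,0,0,0,4,0,0],
  "gripper": 1
}}

```text
t: 9.35
tcp_pos: [0.6354, 0.0161, 0.0743]
tool_rot: [0.707, -0.707, 0.003, -0.009]
force: [0.3, 0.7, -2.7]
finger_gap: 0.424
```

Opening partly now (about 50 mm).

Emit:
{"api": "apply_moves", "payload": {
  "motion": [0,0,0,0,0,0,0,0,0,0,0,0,0,0,0,0,0,0,0,0,0,0,0,0,0,0,0,0],
  "gripper": -0.16
}}

```text
t: 10.05
tcp_pos: [0.6354, 0.016, 0.0742]
tool_rot: [0.707, -0.707, 0.003, -0.009]
force: [-1.4, 1.1, -1.2]
finger_gap: 0.584
```

Emit:
{"api": "apply_moves", "payload": {
  "motion": [0,-5,0,0,0,-20,0,0,0,-45,0,0,0,-90,0,0,0,-110,0,0,0,-110,0,0]
}}

```text
t: 10.65
tcp_pos: [0.636, 0.0158, 0.1891]
tool_rot: [-0.707, 0.707, -0.001, 0.012]
force: [0.2, 0.4, -0.7]
finger_gap: 0.578
```

```bash
python3 - <<'E'
from h import *
s=read_state();d=cams.capture('wrist');print(s['t'],s['tcp_pos'],s['finger_gap'],s['force'])
c=cams.capture('scene')['pixels'][110:310,250:470];c=cv2.resize(c,(528,480),interpolation=cv2.INTER_CUBIC)
cv2.imwrite('pics/c3.png',np.hstack([cv2.resize(d['pixels'],(0,0),fx=.42,fy=1.2)*0+cv2.resize(d['pixels'],(0,0),fx=.42,fy=1.2),c]))
cv2.imwrite('pics/w3.png',d['pixels'])
for cm in('scene',):
  for l in('mid_bar','end_bar'):print(l,[(np.round(to_rail(x['point']),4).tolist(),round(x['confidence'],2)) for x in pinpoint(cm,l)[:3]])
E
```

```text
10.65 [0.63599432 0.01580882 0.1891025 ] 0.5776672236952145 [ 0.24133785  0.41346233 -0.70152257]
mid_bar [([0.0148, -0.0004, 0.0435], 0.67)]
end_bar [([0.0146, -0.1612, 0.0438], 0.82)]
```

View pics/c3.png

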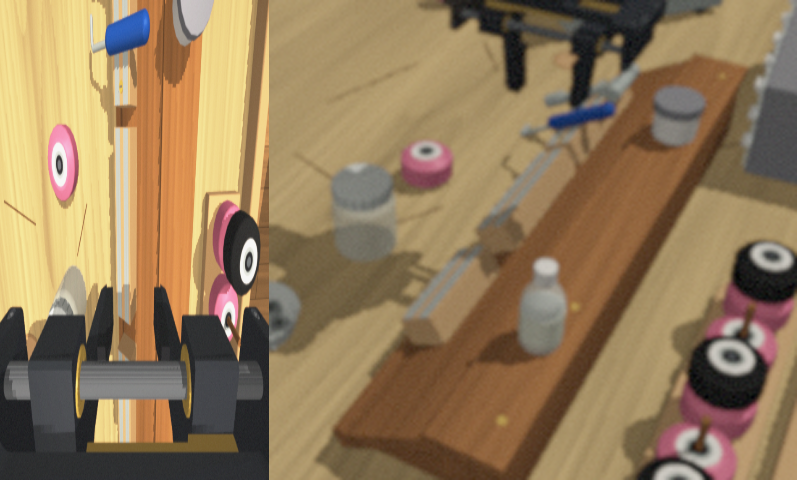

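Mid bar is seated on the slope against the ledge: the network puts it at x 14.8 mm, z 43.5 mm in the rail frame, against an expected 16.5 and 43.5. Next I push the end bar from its right end with shut fingers.

```bash
python3 - <<'E'
from h import *
print(move(to_world([.008,-.275,.16])),move(to_world([.008,-.275,.050])))
E
```

```text
([-12.8, 22.5, -277.7], 0.0) ([-13.4, 132.5, -277.9], 0.0)
```

Emit:
{"api": "apply_moves", "payload": {
  "motion": [-13,0,-278,-90,-13,0,-278,-90,-13,0,-278,-90,-13,0,-278,-90,-13,0,-278,-90,-13,0,-278,-90,-13,0,-278,-90,-13,0,-278,-90,-13,0,-278,-90,-13,0,-278,-90,-13,0,-278,-90,-13,0,-278,-90,-13,0,-278,-90],
  "gripper": 1
}}

```text
t: 12.15
tcp_pos: [0.616, -0.2616, 0.1815]
tool_rot: [-0.505, 0.505, 0.496, -0.493]
force: [-0.5, 0.4, -0.8]
finger_gap: 0.004
```

```bash
python3 - <<'E'
from h import *
s=read_state();R=q2R(s['tool_rot']);print(s['t'],to_rail(s['tcp_pos']),np.round(R,3).tolist(),s['finger_gap'],s['joint_positions'][5])
print(move(to_world([.008,-.275,.050]),88.95))
E
```

```text
12.15 [ 0.00751089 -0.27521251  0.18150851] [[0.02, 0.004, -1.0], [1.0, 0.002, 0.02], [0.002, -1.0, -0.004]] 0.003517795539227061 -2.1293312908569675
([-0.1, 131.5, 0.0], -0.1)
```

Emit:
{"api": "apply_moves", "payload": {
  "motion": [0,45,0,0,0,90,0,0,0,129,0,0,0,129,0,0,0,129,0,0,0,129,0,0]
}}

```text
t: 12.75
tcp_pos: [0.6176, -0.262, 0.0553]
tool_rot: [-0.503, 0.507, 0.497, -0.493]
force: [0.5, -0.6, 0.3]
finger_gap: 0.003
```

Emit:
{"api": "apply_moves", "payload": {
  "motion": [8,0,0,0,16,0,0,0,24,0,0,0,32,0,0,0,36,0,0,0,40,0,0,0,44,0,0,0,48,0,0,0,50,0,0,0,50,0,0,0]
}}

```text
t: 13.75
tcp_pos: [0.6186, -0.2118, 0.0553]
tool_rot: [-0.503, 0.507, 0.497, -0.493]
force: [1.2, 0.6, 0.4]
finger_gap: 0.004
```

Emit:
{"api": "apply_moves", "payload": {
  "motion": [3,0,0,0,6,0,0,0,9,0,0,0,12,0,0,0,15,0,0,0,18,0,0,0,21,0,0,0,24,0,0,0,26,0,0,0,26,0,0,0]
}}

```text
t: 14.75
tcp_pos: [0.6192, -0.1855, 0.0553]
tool_rot: [-0.503, 0.507, 0.497, -0.493]
force: [-0.0, -0.1, 0.1]
finger_gap: 0.002
```

```bash
python3 - <<'E'
from h import *
s=read_state();print(s['t'],to_rail(s['tcp_pos']),s['force'])
c=cams.capture('scene')['pixels'][110:310,250:470];cv2.imwrite('pics/c4.png',cv2.resize(c,(660,600),interpolation=cv2.INTER_CUBIC))
for l in('mid_bar','end_bar'):print(l,[(np.round(to_rail(x['point']),4).tolist(),round(x['confidence'],2)) for x in pinpoint('scene',l)[:2]])
E
```

```text
14.75 [ 0.009321   -0.19902617  0.05527256] [-0.00132964 -0.14463388  0.06896114]
mid_bar [([0.0148, 0.0039, 0.0451], 0.81)]
end_bar [([0.0141, -0.1279, 0.0414], 0.7), ([0.0002, 0.0023, 0.0306], 0.67)]
```

View pics/c4.png

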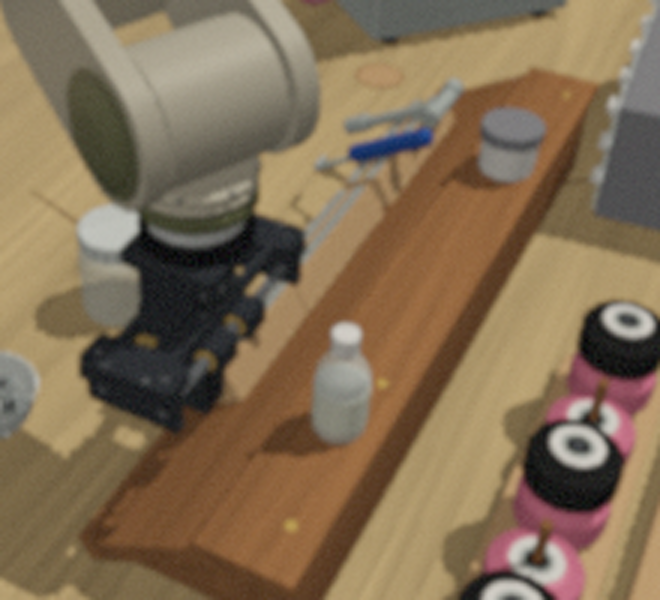

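The scene view shows the gripper clear of jar and oil, with the end bar moving along. The second push is slow, to feel for contact.

Emit:
{"api": "apply_moves", "payload": {
  "motion": [2,0,0,0,4,0,0,0,6,0,0,0,8,0,0,0,9,0,0,0,10,0,0,0,11,0,0,0,12,0,0,0,12,0,0,0]
}}

```text
t: 15.8
tcp_pos: [0.6194, -0.1736, 0.0553]
tool_rot: [-0.503, 0.507, 0.497, -0.493]
force: [-0.4, -1.7, 0.1]
finger_gap: 0.01
```

Emit:
{"api": "apply_moves", "payload": {
  "motion": [0.5,0,0,0,1,0,0,0,1.5,0,0,0,2,0,0,0,2,0,0,0]
}}

```text
t: 16.3
tcp_pos: [0.6195, -0.1715, 0.0553]
tool_rot: [-0.503, 0.507, 0.497, -0.493]
force: [0.9, -1.8, 0.1]
finger_gap: 0.006
```

Emit:
{"api": "apply_moves", "payload": {
  "motion": [0.5,0,0,0,1,0,0,0,1.5,0,0,0,2,0,0,0,2,0,0,0]
}}

```text
t: 16.8
tcp_pos: [0.6195, -0.17, 0.0554]
tool_rot: [-0.503, 0.507, 0.497, -0.493]
force: [-0.0, -4.9, -0.5]
finger_gap: 0.005
```

Emit:
{"api": "apply_moves", "payload": {
  "motion": [0.5,0,0,0,1,0,0,0,1.5,0,0,0,2,0,0,0,2,0,0,0]
}}

```text
t: 17.3
tcp_pos: [0.6198, -0.1698, 0.0558]
tool_rot: [-0.502, 0.508, 0.496, -0.493]
force: [-0.3, -11.2, -0.6]
finger_gap: 0.004
```

Force rises while motion has stopped, so the row is butted. One more firm nudge, then back off and look.

Emit:
{"api": "apply_moves", "payload": {
  "motion": [1,0,0,0,2,0,0,0,2,0,0,0,2,0,0,0]
}}

```text
t: 17.7
tcp_pos: [0.6201, -0.1698, 0.0563]
tool_rot: [-0.501, 0.51, 0.495, -0.494]
force: [-0.5, -11.8, 0.2]
finger_gap: 0.004
```

Emit:
{"api": "apply_moves", "payload": {
  "motion": [-2,0,0,0,-8,0,0,0,-25,0,0,0,-45,0,0,0,-60,-30,0,0,-60,-80,0,0,-60,-120,0,0,-60,-140,0,0,-60,-140,0,0]
}}

```text
t: 18.6
tcp_pos: [0.6181, -0.2308, 0.2]
tool_rot: [-0.499, 0.512, 0.496, -0.493]
force: [-0.1, 0.5, -0.4]
finger_gap: 0.005
```

```bash
python3 - <<'E'
from h import *
s=read_state();print(s['t'],to_rail(s['tcp_pos']),s['force'])
print(move(to_world([-.10,-.29,.25]),-1.05+0))
E
```

```text
18.6 [ 0.00904223 -0.24436283  0.20004031] [-0.11282858  0.46118679 -0.41282316]
([-46.6, -51.2, 108.1], 89.8)
```

Emit:
{"api": "apply_moves", "payload": {
  "motion": [50,-45,-10,0,100,-45,-30,0,150,-45,-60,0,200,-45,-60,0,245,-45,-60,0,245,-45,-60,0,245,-45,-60,0,245,-45,-60,0]
}}

```text
t: 19.4
tcp_pos: [0.6828, 0.0118, 0.2425]
tool_rot: [-0.5, 0.512, 0.495, -0.493]
force: [0.1, -1.1, -0.8]
finger_gap: 0.008
```

```bash
python3 - <<'E'
from h import *
s=read_state();print(s['t'],to_rail(s['tcp_pos']))
d=cams.capture('wrist');cv2.imwrite('pics/w5.png',cv2.resize(d['pixels'][:300],(800,375),interpolation=cv2.INTER_CUBIC))
for l in('mid_bar','end_bar','fixed_bar'):print(l,[(np.round(to_rail(x['point']),4).tolist(),round(x['confidence'],2)) for x in pinpoint('wrist',l)[:2]])
E
```

```text
19.4 [ 0.06937038 -0.0006666   0.24254158]
mid_bar [([0.0163, 0.0197, 0.0485], 0.89)]
end_bar [([0.0153, -0.1109, 0.0406], 0.8)]
fixed_bar [([0.0127, 0.175, 0.0412], 0.63)]
```

View pics/w5.png

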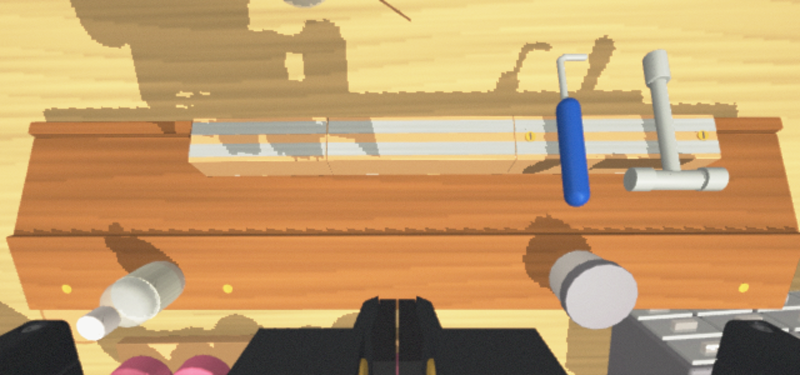

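The row shows as one straight strip with tight joints at (327,145) and (515,145). I'll zoom in on the joints to confirm.

```bash
python3 - <<'E'
from h import *
p=cams.capture('wrist')['pixels']
a=p[85:150,215:310];b=p[85:150,365:460]
cv2.imwrite('pics/z6.png',np.vstack([cv2.resize(x,None,fx=4.4,fy=4.4,interpolation=cv2.INTER_NEAREST) for x in(a,b)]))
E
```

```text
(no output)
```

View pics/z6.png

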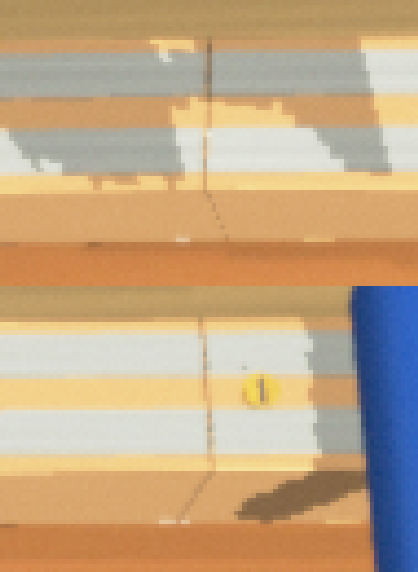

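Both joints show only a hairline, and the edges and steel bands run straight across them. The arm is clear, so I'm handing in.

```bash
python3 -c "
from station import *
print(bot.hand_in())"
```

```text
the job is handed in; nothing more can be done
None
```

The middle length is back on the rail, steel face up, between the screwed-down length and the short one. The row is pushed together with no visible gap, and I handed the job in at about 19.5 s of the 61 s allowed.

- **What I did:** I gripped the mid bar across its width and turned it in line with the rail. I released it just above the slope, and it settled against the ledge. I then pushed the short bar's free end with shut fingers until the row stopped moving, with the force rising to about 12 N.
- **Joints and seating:** the last wrist picture shows hairline joints at both ends of the mid bar, with top and rear edges and steel bands running straight across them. The bars look flat and against the ledge.
- **Bystanders:** tub, oil and tools were standing in that last picture. Jar, wheel, dish and brush were not re-measured after the push, but the arm's path kept clear of them.
- **Disagreement:** in the last check the networks put the bar centres 131 mm (mid to end) and 155 mm (mid to fixed) apart, 0–1 mm from the exact butted values. Their height readings were up to 5 mm off the seated value of 43.5 mm, within about their stated error, so for seating I went by the picture.

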